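Roll the hinge barrels onto the chalk line

ROBOT

A 7-joint arm with a two-finger parallel gripper is mounted at the origin on the work surface. World frame = base frame: x ahead of the robot, y to its left, z up, the work surface at z = 0. Lengths are in m, angles in rad, forces in N, time in s.
With the tool pointing down it reaches from about 0.425 to 0.925 m from the base axis. Payload 6.8 kg.
Tool frame: the origin (TCP) lies on the centre line of the jaws, within the pads' length; the fingertips stand 22 mm ahead of it and the grasp point (between the pads) lies 3 mm ahead of it; x points along the fingers, y is the direction in which the jaws open and shut, and the axes are right-handed (so a half turn about x gives the same grasp; the last joint's range is limited). The gripper opens to 85 mm and grips with 20 to 120 N. Pads are 22 mm wide; open, the fingers measure 114 mm over their backs; the gripper's body (76 mm by 85 mm) begins 54 mm behind the grasp point. The pads swing forward as they close: fully open they stand 13 mm farther back than shut.
Start: joints at [-1.457, 0.477, 0.022, 1.555, -0.011, 1.109, -0.083], TCP at [0.148, 0.658, 0.253] pointing down, gripper open.
Joint ranges: [-2.96, 2.96], [-0.34, 2.1], [-1.41, 1.46], [0.24, 2.44], [-1.37, 4.51], [0.17, 1.92], [-2.96, 2.96]. Speed limits (rad/s): [2.39, 2.39, 3.14, 3.14, 3.14, 3.14, 3.14].

INTERFACE

Orientations are given as a 3x3 rotation matrix whose columns are the frame's x, y, z axes.
In Python, from workcell import robot gives the robot as it stands.
- The arm moves only by the tool move_arm, never from a script. Its argument "rows" is one flat list of numbers, 5 for each row, row after row: the shift along the tool's x, y, z in mm, then the turn about the tool's x in degrees, then the opening, from 0 (shut) to 1 (fully open). A call has 1 to 8 rows; each row is the pose to reach, as a shift and turn from the pose commanded when the call began, along the tool's axes at that moment; what a row does not reach only later rows make up. A row lasts 1/8 s, in which the tool goes at most 62.5 mm and 10.7 degrees, less where a joint would pass 70% of its speed; a pose out of reach is approached as far as the arm can. A call with a gripper value outside its range is refused whole. The fingers move at their own pace and stop on an object; "force" is the grip in N (left out, the last holds). Time passes only in rows, so rows that repeat a pose let the fingers close. It gives the time, the measured TCP pose, the force and the opening at its end, in the units of the state.
- robot.state(): the state, without advancing time (a new reading comes with each control period).
- robot.snapshot(name): name is "scene" or "side" or "wrist"; returns a dict with "img" (384x512x3 uint8, red, green, blue), "vfov" (degrees; the focal length in pixels is half the picture's height over the tangent of half this angle, whatever the lens; pixels are square), "cx", "cy" (the principal point, pixels), "rvec" (rotation vector, rad) and "tvec" (3), from world to camera coordinates, as OpenCV has them. Camera axes: x right, y down, z forward; pixel columns grow to the right and rows downward; lengths in m; the calibration is good to about 2 mm. A picture is of the moment at which its call begins. There is no depth.
- robot.sign_off(): hands the job in, once; it reports no verdict.
Trained networks look in a picture, given as the dict that the camera call returned (one of the last four; its "shot" number tells which), for a name from the list of things; names that differ only in an ending like _2 or _b are one class to them, and where a whole thing is asked for, a point or a joint stands for the part that bears it (a point fixed in the world has none). Each returns a list of dicts, best first, with "p" (0 to 1); they miss things now and then, are a little off and sometimes report something else, mostly with a low value. They report only what shows in the picture. A call takes as long as a camera call. They do not tell look-alikes from the thing itself.
- robot.outline_of(picture, query): "region" (384x512 bool, what is visible of it) and "point" ([row, column] in pixels, amid what is visible of it).
The state is a dict: "clock": time; "q": joint angles; "qd": joint speeds; "joint_torque": joint torques, N m; "tool_pos": TCP position; "eef_rot": TCP orientation; "contact_force": force on the tool from outside, world axes, zero at the start; "moment": the same for the moment, N m; "grip_width": finger opening in m.
Only numpy, scipy, OpenCV 4.12 (cv2) and the standard library are available. Lean on these libraries where they do the work, as an engineer would, in place of code of your own. Each camera call takes 0.05 s, during which the arm holds its last target.

TASK

Set out the two hinge barrels for tack-welding: roll each of the two lying steel barrels across the layout plate, pushing it sideways by its top or its flank, until it lies centred on and along the chalk line, the two ending up one after the other on that line. Only push them with the fingertips: roll them rather than drag them, never lift, carry or stand them up, and leave everything else on the plate and bench where it is.

Things in the scene. Friction and masses are not known exactly. Their poses are not given: they have to be found in the camera images.
- plate: dark steel layout plate fixed flat on the bench, 340 mm (its x) by 400 mm (its y), 10 mm thick, so its top is 10 mm above the bench. Origin: centre of its underside, on the bench. A straight chalk line, 4 mm wide and 320 mm long, is drawn on its top along the plate's own x axis through its middle (plate y = 0). The plate is turned up to about 12 degrees on the bench
- long_barrel: the longer hinge barrel: bright steel, a dark bore in each end, 36 mm diameter, 110 mm long, about 0.5 kg, lying on the plate within 5 degrees of parallel to the line, 65 to 130 mm to one side of it, with a clear way to it. Origin: its centre, 18 mm above the plate; x is its long axis, y and z turn as it rolls. Let go at under 50 mm/s it rolls on a few mm
- short_barrel: the shorter hinge barrel: 36 mm diameter, 86 mm long, about 0.39 kg, otherwise like the long one. The two lie beside different halves of the line, each on either side, and do not meet. Origin: its centre; x is its long axis, y and z turn as it rolls. Pressed lightly on the very top and pushed sideways, a barrel rolls half as far as the fingertips; pushed at mid-height it rolls ahead of them; a fingertip edge on its upper flank jams
- nut: bystander: black steel hexagon nut lying flat on the plate, 36 mm across flats, 20 mm high. Origin: centre of its underside
- step_block: bystander: small rusty stepped clamping block on the plate, 36 by 30 mm, 36 mm high. Origin: centre of its underside. The nut and the step block each stand across the chalk line from one of the barrels, 65 to 130 mm off the line
- hammer: bystander: hammer lying on the bench, left of the plate. Origin on its underside, at about the middle of its length; x axis along the handle towards the head
- wrench: bystander: wrench lying on the bench, right of the plate. Origin on its underside, at about the middle of its length; x axis along it
- weld_square: bystander: grey square welding magnet, 90 by 90 mm, 22 mm high, on the bench near the robot, to the right. Origin: centre of its underside
- offcut: bystander: rusty angle-iron offcut, 120 mm long, 40 mm wide and 40 mm high, on the bench left of the plate's far end. Origin: centre of its underside
Not all that is in view belongs to the job. What is shaped like the short_barrel but blue is not meant. What is shaped like the long_barrel but pink is not meant.

How it is judged:
By the outcome, as a careful person would: the job done as asked, in the order asked, and still so for the second after the job is handed in, with the robot touching nothing.
It also fails if it takes over 72 s, if anything falls off the work surface, if the arm or the gripper's body presses on something with over 40 N, if the wrist force passes 120 N, or if a joint passes its speed limit or range.

## Working session

There is one attempt and no reset: what is moved stays moved. The work goes in short steps, Python scripts to look and compute and a tool call to move; the robot and the scene stay as the last step left them, time stands still between calls to the robot, and variables do not carry over. Pictures are saved under pics/ and viewed, and the job is handed in when it is done.

Besides the shell and the picture viewer there is one more tool, called after ">>>" by a JSON object that holds its "op" and its "data". move_arm: Moves the arm, as the interface text tells. Its arguments: {"type":"object","properties":{"rows":{"type":"array","items":{"type":"number"}},"force":{"type":"number"}},"required":["rows"]}

```bash
ls; mkdir -p pics
cat > h.py <<'E'
import numpy as np, cv2
from workcell import robot
def snap(name,fn=None):
    s=robot.snapshot(name)
    if fn: cv2.imwrite('pics/'+fn,cv2.cvtColor(s['img'],cv2.COLOR_RGB2BGR))
    return s
def cam(s):
    H=s['img'].shape[0]; f=H/2/np.tan(np.radians(s['vfov'])/2)
    K=np.array([[f,0,s['cx']],[0,f,s['cy']],[0,0,1]]); R=cv2.Rodrigues(np.array(s['rvec'],float))[0]; t=np.array(s['tvec'],float).ravel()
    return K,R,t
def ray(s,u,v,z):
    K,R,t=cam(s); d=R.T@np.linalg.inv(K)@np.array([u,v,1.]); c=-R.T@t
    return c+d*(z-c[2])/d[2]
def proj(s,P):
    K,R,t=cam(s); p=(R@np.atleast_2d(P).T).T+t; p=p@K.T; return p[:,:2]/p[:,2:]
E
python3 - <<'E'
from h import *
for n in ['scene','side','wrist']:
    s=snap(n,n+'0.png'); K,R,t=cam(s); print(n,s['vfov'],(-R.T@t).round(3),R[2].round(2), s.keys())
st=robot.state(); print(st['clock'],st['tool_pos'],np.round(st['eef_rot'],3),st['grip_width'])
E
```

```text
pics
scene 52.39293624282075 [0.966 0.687 0.822] [-0.42 -0.61 -0.68] dict_keys(['img', 'vfov', 'cx', 'cy', 'rvec', 'tvec', 'shot'])
side 55.31651768672553 [ 0.126 -0.631  0.817] [ 0.34  0.59 -0.74] dict_keys(['img', 'vfov', 'cx', 'cy', 'rvec', 'tvec', 'shot'])
wrist 60.90554831351227 [0.077 0.673 0.372] [ 0.27 -0.06 -0.96] dict_keys(['img', 'vfov', 'cx', 'cy', 'rvec', 'tvec', 'shot'])
0.15 [0.14839223 0.65803901 0.25251536] [[-0.     0.22   0.976]
 [-0.001  0.976 -0.22 ]
 [-1.    -0.001  0.   ]] 0.08537366992083394
```

View pics/scene0.png

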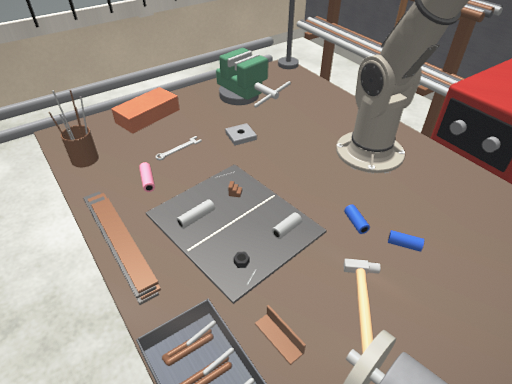

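View pics/side0.png

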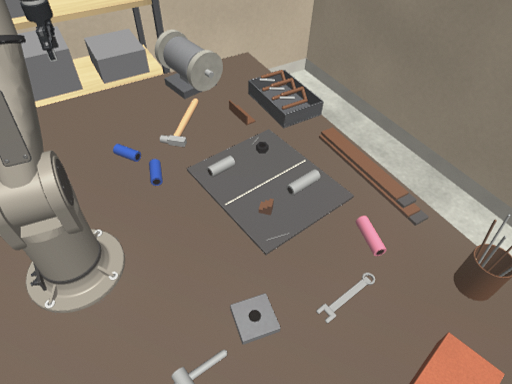

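View pics/wrist0.png

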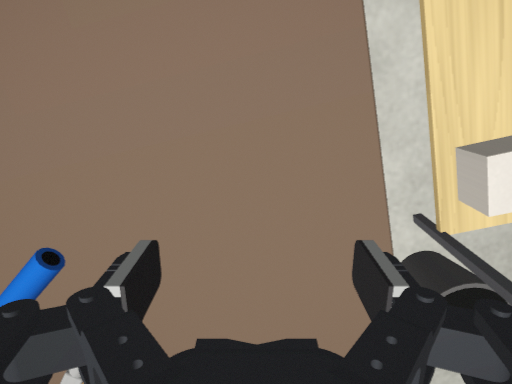

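```bash
cat >> h.py <<'E'
from scipy.optimize import minimize
def cylpts(x,y,th,L,r=0.018,zc=0.028):
    a=np.linspace(0,2*np.pi,48,endpoint=False); ax=np.array([np.cos(th),np.sin(th),0]); n=np.array([-np.sin(th),np.cos(th),0])
    P=[]
    for e in (-L/2,L/2):
        P.append(np.array([x,y,zc])+e*ax+r*(np.cos(a)[:,None]*n+np.sin(a)[:,None]*np.array([0,0,1])))
    return np.vstack(P)
def boxpts(x,y,th,lx,ly,h,z0=0):
    c,s=np.cos(th),np.sin(th); P=[]
    for i in(-1,1):
        for j in(-1,1):
            for z in (z0,z0+h):
                a,b=i*lx/2,j*ly/2; P.append([x+c*a-s*b,y+s*a+c*b,z])
    return np.array(P)
def hullmask(s,P,k=4):
    h=cv2.convexHull((proj(s,P)).astype(np.float32))[:,0]
    m=np.zeros((384*k,512*k),np.uint8); cv2.fillPoly(m,[np.round((h+0.5)*k*16-8).astype(np.int32)],1,shift=4)
    return cv2.resize(m.astype(np.float32),(512,384),interpolation=cv2.INTER_AREA)
def fit(views,masks,fn,x0,d=(0.01,0.01,0.05)):
    def cost(p):
        c=0
        for s,m in zip(views,masks): c+=np.abs(hullmask(s,fn(p))-m).sum()/max(m.sum(),1)
        return c
    x0=np.array(x0,float); 
    for it in range(2):
        sim=np.vstack([x0]+[x0+np.eye(3)[i]*d[i]/(it+1) for i in range(3)])
        r=minimize(cost,x0,method='Nelder-Mead',options=dict(initial_simplex=sim,xatol=1e-5,fatol=1e-5,maxiter=200)); x0=r.x
    return r.x,r.fun
def chalk(s,p):
    """refine chalk line given plate pose p: white pixels near predicted line"""
    x,y,th=p; c,sn=np.cos(th),np.sin(th)
    m=hullmask(s,boxpts(x,y,th,0.33,0.03,0,0.010))>0
    g=s['img'].astype(int).min(2); v,u=np.nonzero(m&(g>150)); w=g[v,u]-120
    P=np.array([ray(s,a,b,0.010) for a,b in zip(u,v)])[:,:2]
    return P
E
cat > a.py <<'E'
from h import *
V=[snap('scene'),snap('side')]
for n in ['plate','long_barrel','short_barrel','nut','step_block']:
    for s,c in zip(V,'AB'):
        for d in robot.outline_of(s,n)[:4]:
            v,u=d['point']; r=d['region']; print(n,c,round(d['p'],2),(int(u),int(v)),r.sum(),ray(s,u,v,0.01 if n=='plate' else .025).round(3))
            np.save(f'pics/{n}_{c}_{int(u)}.npy',r)
import pickle; pickle.dump(V,open('V0.pkl','wb'))
E
python3 a.py
```

```text
plate A 0.64 (234, 229) 11739 [0.594 0.05  0.01 ]
plate B 0.82 (271, 190) 9824 [ 0.563 -0.02   0.01 ]
long_barrel A 0.91 (193, 212) 526 [ 0.663 -0.058  0.025]
long_barrel A 0.83 (146, 176) 295 [ 0.71  -0.285  0.025]
long_barrel B 0.92 (370, 234) 529 [ 0.702 -0.294  0.025]
long_barrel B 0.69 (303, 181) 437 [ 0.661 -0.044  0.025]
short_barrel A 0.95 (357, 218) 402 [0.291 0.224 0.025]
short_barrel A 0.76 (283, 225) 358 [0.482 0.127 0.025]
short_barrel B 0.71 (126, 153) 284 [0.233 0.339 0.025]
short_barrel B 0.62 (159, 173) 318 [0.294 0.199 0.025]
short_barrel B 0.54 (221, 165) 296 [0.475 0.136 0.025]
nut A 0.74 (243, 259) 202 [0.636 0.163 0.025]
nut B 0.72 (260, 146) 131 [0.633 0.157 0.025]
step_block A 0.68 (241, 133) 427 [ 0.331 -0.318  0.025]
step_block A 0.63 (232, 187) 140 [ 0.512 -0.086  0.025]
step_block B 0.62 (263, 207) 174 [ 0.501 -0.077  0.025]
step_block B 0.6 (184, 132) 577 [0.439 0.346 0.025]
```

```bash
cat > b.py <<'E'
from h import *
import pickle
V=pickle.load(open('V0.pkl','rb'))
for s,e in zip(V,[[(190,249),(275,197)],[(227,203),(306,161)]]):
    for q in e: print(ray(s,*q,0.01).round(4))
M=lambda n,a,b:[np.load(f'pics/{n}_A_{a}.npy').astype(np.float32),np.load(f'pics/{n}_B_{b}.npy').astype(np.float32)]
# line estimates
for s,e in zip(V,[[(190,249),(275,197)],[(227,203),(306,161)]]):
    a,b=[ray(s,*q,0.01)[:2] for q in e]
    print('ctr',(a+b)/2,np.degrees(np.arctan2(*(b-a)[::-1])),np.linalg.norm(b-a))
np_=M('plate',234,271)
a,b=[ray(V[0],*q,0.01)[:2] for q in [(190,249),(275,197)]]
th0=np.arctan2(*(a-b)[::-1])
res={}
for nm,vs,ms in [('AB',V,np_),('A',V[:1],np_[:1]),('B',V[1:],np_[1:])]:
    p,c=fit(vs,ms,lambda p:boxpts(*p,0.34,0.40,0.01),[*(a+b)/2,th0]); print('plate',nm,p.round(4),np.degrees(p[2]).round(2),round(c,3))
    if nm=='AB': pl=p
for s,k in zip(V,'AB'):
    P=chalk(s,pl); mu=P.mean(0); w,v=np.linalg.eigh(np.cov((P-mu).T)); d=v[:,1]*np.sign(v[0,1]); t=(P-mu)@d
    print('chalk',k,len(P),mu.round(4),np.degrees(np.arctan2(d[1],d[0])).round(2),np.ptp(t).round(3),np.sqrt(w[0]).round(4), 'mid',(mu+d*(t.max()+t.min())/2).round(4))
for n,L,ab,g in [('long_barrel',.11,(193,303),(.663,-.05)),('short_barrel',.086,(283,221),(.48,.13))]:
    ms=M(n,*ab)
    for nm,vs,m in [('AB',V,ms),('A',V[:1],ms[:1]),('B',V[1:],ms[1:])]:
        p,c=fit(vs,m,lambda p:cylpts(*p,L),[*g,pl[2]])
        cc,sn=np.cos(pl[2]),np.sin(pl[2]); dx,dy=p[0]-pl[0],p[1]-pl[1]
        print(n,nm,p.round(4),np.degrees(p[2]).round(2),round(c,3),'plate frame',np.round([cc*dx+sn*dy,-sn*dx+cc*dy],4),np.degrees(p[2]-pl[2]).round(2))
E
python3 b.py
```

```text
[0.7289 0.0442 0.01  ]
[0.4211 0.0091 0.01  ]
[0.4253 0.0016 0.01  ]
[0.7327 0.037  0.01  ]
ctr [0.57499419 0.02664738] -173.49721589223785 0.30975835537207314
ctr [0.57902896 0.01932088] 6.5717160589948485 0.3094448458706454
plate AB [0.5758 0.0212 0.1325] 7.59 0.238
plate A [0.5765 0.0215 0.1332] 7.63 0.113
plate B [0.5737 0.0203 0.1363] 7.81 0.121
chalk A 289 [0.6002 0.0247] 8.01 0.325 0.0032 mid [0.5796 0.0218]
chalk B 134 [0.5668 0.0209] 7.69 0.317 0.0016 mid [0.5755 0.0221]
long_barrel AB [ 0.6593 -0.0486  0.1525] 8.74 0.16 plate frame [ 0.0735 -0.0802] 1.14
long_barrel A [ 0.6609 -0.0475  0.157 ] 9.0 0.058 plate frame [ 0.0753 -0.0792] 1.4
long_barrel B [ 0.6571 -0.0499  0.1403] 8.04 0.055 plate frame [ 0.0712 -0.0812] 0.45
short_barrel AB [0.472  0.1315 0.1625] 9.31 0.331 plate frame [-0.0884  0.1231] 1.72
short_barrel A [0.4728 0.1322 0.1858] 10.64 0.171 plate frame [-0.0875  0.1237] 3.05
short_barrel B [0.4725 0.1318 0.1513] 8.67 0.144 plate frame [-0.0878  0.1233] 1.08
```

```bash
cat >> h.py <<'E'
def togo(P,ang):
    """tool-frame shift mm and turn deg about tool x to reach TCP P with tool y at world angle ang(rad)"""
    st=robot.state(); R=np.array(st['eef_rot']); d=R.T@(np.array(P)-st['tool_pos'])*1e3
    cur=np.arctan2(R[1,1],R[0,1]); t=-np.degrees(ang-cur); t=(t+180)%360-180
    print('clock',round(st['clock'],2),'pos',np.round(st['tool_pos'],4),'shift',d.round(1),'turn',round(t,2),'F',np.round(st['contact_force'],1),'w',round(st['grip_width'],4))
E
python3 - <<'E'
from h import *
togo([0.655,-0.03,0.25],np.radians(97.7))
E
```

```text
clock 0.75 pos [0.1485 0.6585 0.2533] shift [   3.3 -560.2  645.5] turn -20.41 F [ 0.1 -0.4  0.4] w 0.0853
```

>>> {"op": "move_arm", "data": {"rows": [0, -33, 38, -2, 1, 0, -68, 78, -5, 1, 0, -103, 119, -7, 1, 0, -138, 159, -10, 1, 0, -173, 200, -12, 1, 0, -208, 240, -15, 1, 0, -243, 280, -18, 1, 0, -278, 320, -20, 1]}}

```text
clock: 1.75
tool_pos: [0.4004, 0.3155, 0.2537]
eef_rot: [[0.001, -0.128, 0.992], [0.001, 0.992, 0.128], [-1.0, 0.001, 0.001]]
contact_force: [0.7, 0.1, -0.3]
grip_width: 0.0854
```

Run:
```python
from h import *
togo([0.655,-0.03,0.25],np.radians(97.7))
```

```text
clock 1.75 pos [0.4004 0.3155 0.2537] shift [   3.6 -375.3  208.2] turn -0.33 F [ 0.7  0.1 -0.3] w 0.0854
```

>>> {"op": "move_arm", "data": {"rows": [0, -50, 28, 0, 1, 0, -102, 57, 0, 1, 0, -154, 86, 0, 1, 0, -206, 115, 0, 1, 0, -258, 143, 0, 1, 0, -310, 172, 0, 1, 0, -350, 194, 0, 1, 0, -375, 208, 0, 1]}}

```text
clock: 2.75
tool_pos: [0.6544, -0.0316, 0.2533]
eef_rot: [[0.0, -0.124, 0.992], [-0.001, 0.992, 0.124], [-1.0, -0.001, 0.0]]
contact_force: [0.1, -0.4, -0.6]
grip_width: 0.0853
```

Run:
```python
from h import *
togo([0.655,-0.03,0.25],np.radians(97.7))
s=snap('wrist','w1.png'); K,R,t=cam(s); print((-R.T@t).round(3))
import pickle; pickle.dump(s,open('w1.pkl','wb'))
togo([0.655,-0.03,0.25],np.radians(97.7))
```

```text
clock 2.75 pos [ 0.6544 -0.0316  0.2533] shift [3.3 1.5 0.8] turn -0.56 F [ 0.1 -0.4 -0.6] w 0.0853
[ 0.582 -0.041  0.373]
clock 2.8 pos [ 0.6557 -0.0349  0.2534] shift [ 3.4  5.  -0.1] turn -0.73 F [ 1.4 -2.3  0.9] w 0.0855
```

View pics/w1.png

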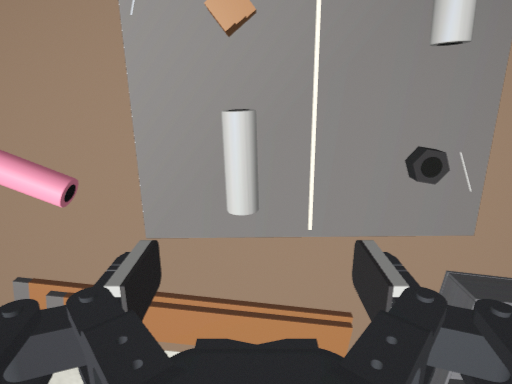

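```bash
cat >> h.py <<'E'
def bright(s):
    im=s['img'].astype(int); return (im.min(2)>105)&(im.max(2)-im.min(2)<45)
def linefit(s,plate,halfw=0.02,excl=[]):
    x,y,th=plate
    m=hullmask(s,boxpts(x,y,th,0.325,2*halfw,0,0.010))>0.5
    for p,L in excl: m&=hullmask(s,cylpts(*p,L+.006,r=.022))<0.01
    im=s['img'].astype(int); m&=(im.min(2)>140)
    v,u=np.nonzero(m); P=np.array([ray(s,a,b,0.010)[:2] for a,b in zip(u,v)])
    vx,vy,x0,y0=cv2.fitLine(P.astype(np.float32),cv2.DIST_HUBER,0,1e-5,1e-5).ravel()
    if vx<0: vx,vy=-vx,-vy
    d=np.array([vx,vy]); t=(P-[x0,y0])@d; n=(P-[x0,y0])@np.array([-vy,vx])
    return np.array([x0,y0]),d,(t.min(),t.max()),n.std(),len(P)
def barrel(s,g,L,mask=None):
    if mask is None:
        m=bright(s)&(hullmask(s,cylpts(*g,L+.03,r=.032))>0.1)
        n,lab,stt,_=cv2.connectedComponentsWithStats(m.astype(np.uint8))
        if n<2: return None
        mask=(lab==1+np.argmax(stt[1:,4]))
        c=cv2.findContours(mask.astype(np.uint8),0,2)[0]; mm=np.zeros(mask.shape,np.uint8); cv2.drawContours(mm,c,-1,1,-1); 
        h=cv2.convexHull(np.vstack(c)); cv2.fillPoly(mm,[h],1); mask=mm
    return fit([s],[mask.astype(np.float32)],lambda p:cylpts(*p,L),g)
def rel(p,l0,d):
    n=np.array([-d[1],d[0]]); return ((np.array(p[:2])-l0)@n), np.degrees(p[2]-np.arctan2(d[1],d[0]))
E
python3 - <<'E'
from h import *
import pickle
s=pickle.load(open('w1.pkl','rb'))
PL=(.5757,.0215,.133)
def rep(s,gs,excl=[]):
    l0,d,t,sd,n=linefit(s,PL,excl=excl); print('line',l0.round(4),np.degrees(np.arctan2(d[1],d[0])).round(2),np.round(t,3),(l0+d*t[0]).round(4),(l0+d*t[1]).round(4),sd.round(4),n)
    for g,L in gs:
        r=barrel(s,g,L)
        if r: print('barrel',r[0].round(4),round(r[1],3),'off line mm,deg',np.round([rel(r[0],l0,d)[0]*1e3,rel(r[0],l0,d)[1]],2))
rep(s,[((.659,-.0486,.15),.11)])
V=pickle.load(open('V0.pkl','rb'))
for v in V: rep(v,[((.659,-.0486,.15),.11),((.472,.1315,.16),.086)])
E
```

```text
line [0.6019 0.0246] 7.78 [-0.113  0.134] [0.49   0.0093] [0.7346 0.0427] 0.0017 1249
barrel [ 0.6447 -0.0516  0.1958] 0.568 off line mm,deg [-81.23   3.44]
line [0.6343 0.0299] 7.8 [-0.218  0.102] [4.183e-01 3.000e-04] [0.7349 0.0437] 0.0098 552
barrel [ 0.6697 -0.0329  0.0476] 0.583 off line mm,deg [-67.07  -5.07]
barrel [0.4946 0.1459 0.0211] 0.603 off line mm,deg [133.89  -6.59]
line [0.5689 0.0207] 7.66 [-0.152  0.165] [0.4186 0.0005] [0.7327 0.0427] 0.0022 183
barrel [ 0.666  -0.0466  0.1558] 0.143 off line mm,deg [-79.63   1.27]
barrel [0.476  0.137  0.1565] 0.113 off line mm,deg [127.63   1.3 ]
```

Run:
```python
from h import *
import pickle
s=pickle.load(open('w1.pkl','rb')); im=s['img']
print(im[160,200:350:3].tolist())
for x in robot.outline_of(robot.snapshot('wrist'),'long_barrel'):
    print(x['p'],x['point'],x['region'].sum())
    g=x['region'].astype(np.float32); v,u=np.nonzero(g); print(u.min(),u.max(),v.min(),v.max())
V=pickle.load(open('V0.pkl','rb')); print(V[0]['img'][213,170:230:2].tolist())
```

```text
[[139, 136, 135], [138, 135, 134], [137, 136, 133], [136, 134, 132], [139, 135, 133], [139, 134, 133], [138, 135, 133], [138, 135, 133], [167, 167, 165], [207, 206, 204], [220, 219, 219], [220, 223, 225], [220, 225, 226], [218, 221, 219], [210, 210, 208], [201, 201, 198], [189, 188, 185], [168, 168, 166], [134, 135, 134], [121, 119, 118], [136, 133, 132], [134, 133, 132], [134, 133, 131], [135, 133, 132], [135, 134, 131], [136, 132, 130], [134, 131, 130], [134, 132, 129], [135, 133, 131], [135, 132, 130], [134, 131, 130], [135, 132, 130], [134, 131, 129], [135, 132, 130], [136, 132, 130], [135, 132, 131], [134, 131, 130], [251, 246, 231], [226, 221, 207], [135, 132, 129], [133, 133, 130], [133, 132, 130], [133, 131, 130], [132, 131, 129], [132, 131, 130], [133, 130, 128], [133, 130, 128], [132, 130, 127], [132, 129, 127], [132, 128, 128]]
0.64 [158.3, 244.9] 3446
226 262 108 213
0.6 [178.1, 39.5] 2786
0 81 148 207
[[141, 141, 138], [141, 140, 138], [141, 139, 138], [140, 138, 136], [141, 140, 138], [140, 139, 137], [135, 133, 131], [196, 195, 192], [230, 232, 229], [233, 234, 232], [232, 232, 230], [223, 224, 222], [207, 208, 205], [183, 184, 180], [161, 163, 159], [136, 136, 135], [121, 122, 121], [115, 116, 115], [109, 109, 108], [120, 120, 119], [137, 136, 134], [138, 136, 135], [137, 136, 135], [138, 136, 135], [138, 136, 134], [138, 136, 134], [135, 135, 132], [136, 135, 132], [136, 134, 133], [136, 135, 133]]
```

```bash
sed -i 's/im.min(2)>140/im.min(2)>185/' h.py
cat >> h.py <<'E'
PL=(.5757,.0215,.133)
def report(cams,which,tag=None,excl=[]):
    """which: list of (name,guess,L)"""
    out={}
    for c in cams:
        s=snap(c,f'{c}_{tag}.png' if tag else None)
        l0,d,t,sd,n=linefit(s,PL,0.012,excl); print(c,'line',(l0+d*t[0]).round(4),(l0+d*t[1]).round(4),np.degrees(np.arctan2(d[1],d[0])).round(2),sd.round(4),n)
        for nm,g,L in which:
            best=None
            for o in robot.outline_of(s,nm):
                v,u=o['point']; P=ray(s,u,v,.035)
                if np.hypot(P[0]-g[0],P[1]-g[1])<0.06:
                    best=o; break
            if best is None: print(c,nm,'none'); continue
            p,f=fit([s],[best['region'].astype(np.float32)],lambda p:cylpts(*p,L),g); o,a=rel(p,l0,d)
            cc=np.array([.5757,.0215])
            print(c,nm,p.round(4),'res',round(f,3),'off %.1f mm ang %.2f along %.1f'%(o*1e3,a,(p[:2]-cc)@d*1e3))
            out[c,nm]=p
    togo([p[0],p[1],.25],np.radians(97.7)) if out else None
    return out
E
python3 - <<'E'
from h import *
report(['wrist','scene','side'],[('long_barrel',(.659,-.0486,.15),.11),('short_barrel',(.472,.1315,.16),.086)],'r1',excl=[((.659,-.0486,.15),.11)])
E
```

```text
wrist line [0.4894 0.0094] [0.7351 0.0429] 7.77 0.0013 977
wrist long_barrel [ 0.6588 -0.0484  0.1483] res 0.05 off -80.2 mm ang 0.73 along 72.8
wrist short_barrel [0.4733 0.1328 0.1832] res 0.025 off 124.5 mm ang 2.73 along -86.4
scene line [ 4.183e-01 -1.000e-04] [0.735 0.043] 7.75 0.002 203
scene long_barrel [ 0.659  -0.0472  0.146 ] res 0.157 off -79.1 mm ang 0.62 along 73.3
scene short_barrel [0.4733 0.1326 0.1944] res 0.066 off 124.1 mm ang 3.39 along -86.5
side line [0.4209 0.0005] [0.7301 0.0426] 7.75 0.0012 91
side long_barrel [ 0.6558 -0.0501  0.1379] res 0.062 off -81.8 mm ang 0.15 along 69.7
side short_barrel [0.4718 0.1316 0.1849] res 0.142 off 123.0 mm ang 2.84 along -88.1
clock 3.35 pos [ 0.6532 -0.028   0.2535] shift [   3.5  181.5 -159.5] turn -0.36 F [0.3 0.  0.9] w 0.0854
```

Run:
```python
from h import *
togo([0.6585,-0.0485,0.036],np.radians(97.75))
togo([0.6585,-0.0485,0.036],np.radians(97.75))
```

```text
clock 3.35 pos [ 0.6532 -0.028   0.2535] shift [217.5 -21.1   2.6] turn -0.41 F [0.3 0.  0.9] w 0.0854
clock 3.35 pos [ 0.6532 -0.028   0.2535] shift [217.5 -21.1   2.6] turn -0.41 F [0.3 0.  0.9] w 0.0854
```

>>> {"op": "move_arm", "data": {"rows": [20, -10, 1, 0, 1, 50, -20, 2, 0, 1, 80, -21, 2, 0, 1, 110, -21, 2, 0, 1, 130, -21, 2, 0, 1, 140, -21, 2, 0, 1, 140, -21, 2, 0, 1, 140, -21, 2, 0, 1]}}

```text
clock: 4.35
tool_pos: [0.6588, -0.0494, 0.1143]
eef_rot: [[0.002, -0.127, 0.992], [-0.0, 0.992, 0.127], [-1.0, -0.0, 0.002]]
contact_force: [0.3, -0.4, 0.8]
grip_width: 0.0854
```

Run:
```python
from h import *
report(['wrist','side'],[('long_barrel',(.659,-.0486,.15),.11)],'r2',excl=[((.659,-.0486,.15),.11)])
togo([0.6585,-0.0485,0.036],np.radians(97.75))
```

```text
wrist line [0.5244 0.014 ] [0.7345 0.0427] 7.76 0.0013 1551
wrist long_barrel [ 0.659  -0.0487  0.1582] res 0.027 off -80.3 mm ang 1.30 along 73.1
side line [0.4209 0.0007] [0.7301 0.0425] 7.7 0.0012 95
side long_barrel [ 0.6573 -0.0498  0.1608] res 0.121 off -81.7 mm ang 1.51 along 71.3
clock 4.55 pos [ 0.6585 -0.0492  0.1141] shift [-135.9   -0.4   -1.1] turn -0.4 F [-0.4  0.4  0.1] w 0.0853
clock 4.55 pos [ 0.6585 -0.0492  0.1141] shift [78.1  0.7 -0. ] turn -0.45 F [-0.4  0.4  0.1] w 0.0853
```

View pics/wrist_r2.png

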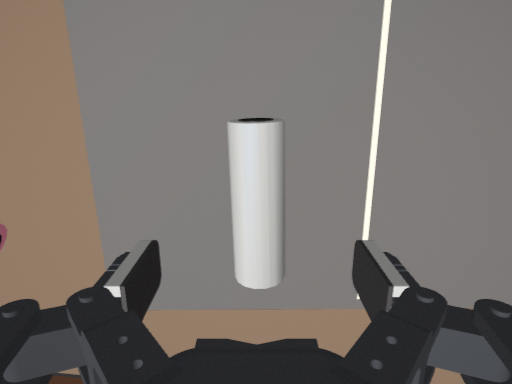

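View pics/side_r2.png

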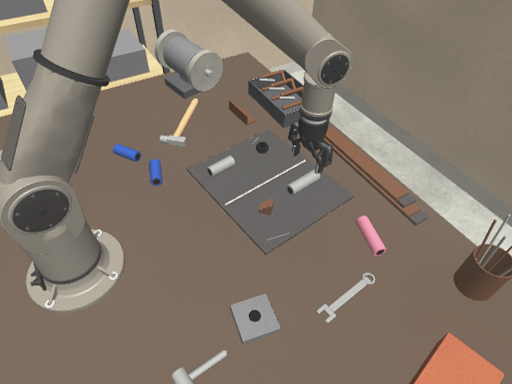

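>>> {"op": "move_arm", "data": {"rows": [15, 1, 0, 0, 1, 32, 1, 0, 0, 1, 48, 1, 0, 0, 1, 62, 1, 0, 0, 1, 72, 1, 0, 0, 1, 78, 1, 0, 0, 1, 78, 1, 0, 0, 0.7, 78, 1, 0, 0, 0.6], "force": 20}}

```text
clock: 5.55
tool_pos: [0.6583, -0.0483, 0.0358]
eef_rot: [[0.001, -0.127, 0.992], [0.0, 0.992, 0.127], [-1.0, -0.0, 0.001]]
contact_force: [0.1, -0.1, 0.6]
grip_width: 0.0521
```

Run:
```python
from h import *
snap('wrist','w3.png'); s=snap('side','s3.png'); 
cv2.imwrite('pics/s3c.png',cv2.resize(cv2.cvtColor(s['img'][100:220,230:370],cv2.COLOR_RGB2BGR),None,fx=5,fy=5,interpolation=cv2.INTER_CUBIC))
togo([0.6585,-0.0485,0.036],np.radians(97.75))
```

```text
clock 5.65 pos [ 0.6583 -0.0483  0.0359] shift [-0.1 -0.2  0.2] turn -0.46 F [ 0.1 -0.1  0.5] w 0.051
```

View pics/w3.png

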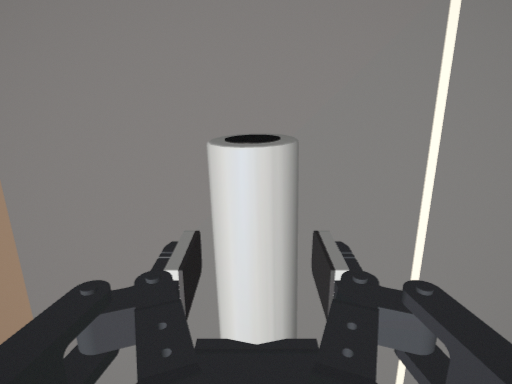

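View pics/s3c.png

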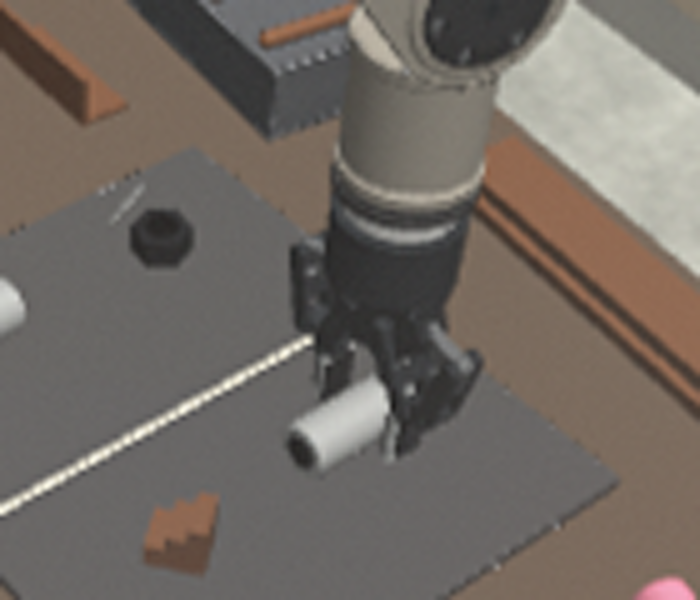

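>>> {"op": "move_arm", "data": {"rows": [0, 2, 0, 0, 0.6, 0, 5, 0, -0.4, 0.6, 0, 9, 0, -0.4, 0.6, 0, 13, 0, -0.4, 0.6, 0, 17, 0, -0.4, 0.6, 0, 21, 0, -0.4, 0.6, 0, 25, 0, -0.4, 0.6, 0, 29, 0, -0.4, 0.6]}}

```text
clock: 6.65
tool_pos: [0.6542, -0.0192, 0.0353]
eef_rot: [[-0.0, -0.134, 0.991], [-0.0, 0.991, 0.134], [-1.0, -0.0, -0.0]]
contact_force: [0.3, -1.1, -0.8]
grip_width: 0.0516
```

Run:
```python
from h import *
snap('wrist','w4.png')
togo([0.6475,0.031,0.036],np.radians(97.75))
```

```text
clock 6.7 pos [ 0.6541 -0.0184  0.0352] shift [-0.8 49.8  0.1] turn -0.02 F [-1.1  1.  -0.4] w 0.0512
```

View pics/w4.png

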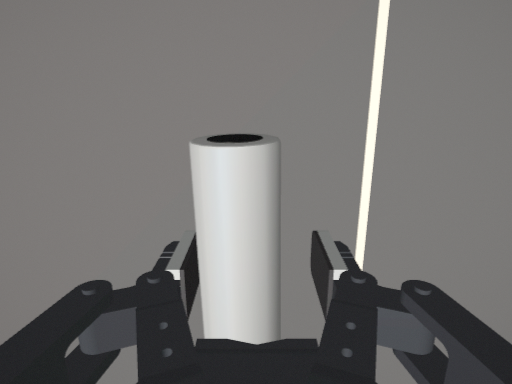

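>>> {"op": "move_arm", "data": {"rows": [0, 5, 0, 0, 0.6, 0, 10, 0, 0, 0.6, 0, 15, 0, 0, 0.6, 0, 20, 0, 0, 0.6, 0, 25, 0, 0, 0.6, 0, 30, 0, 0, 0.6, 0, 34, 0, 0, 0.6, 0, 37, 0, 0, 0.6]}}

```text
clock: 7.7
tool_pos: [0.6492, 0.0176, 0.0353]
eef_rot: [[-0.0, -0.134, 0.991], [0.0, 0.991, 0.134], [-1.0, 0.0, -0.0]]
contact_force: [-0.1, -1.1, 1.1]
grip_width: 0.0511
```

```bash
cat >> h.py <<'E'
def wl(g,L,tag):
    """wrist only: line fit wide + barrel fit"""
    s=snap('wrist',f'{tag}.png')
    im=s['img'].astype(int)
    for nm in ['long_barrel' if L>.1 else 'short_barrel']:
        os=robot.outline_of(s,nm)
    l0=np.array([.5766,.0213]);d=np.array([np.cos(np.radians(7.75)),np.sin(np.radians(7.75))])
    try:
        r=linefit(s,PL,0.012,[(g,L)]); print('line',r[0].round(4),np.degrees(np.arctan2(r[1][1],r[1][0])).round(2),r[3].round(4),r[4], 'off at l0 dir', ((r[0]-l0)@[-d[1],d[0]]*1e3).round(1))
    except Exception as e: print('noline',e)
    for o in os[:2]:
        print(round(o['p'],2),o['point'],o['region'].sum())
E
python3 - <<'E'
from h import *
wl((.648,.028,.14),.11,'w5')
togo([0.6475,0.031,0.036],np.radians(97.75))
E
```

```text
line [0.5642 0.0195] 7.75 0.0012 1248 off at l0 dir -0.2
0.77 [229.0, 239.9] 17493
clock 7.8 pos [0.6492 0.0178 0.0353] shift [-0.7 13.3  0.1] turn -0.03 F [-0.9  0.6 -0.5] w 0.0513
```

View pics/w5.png

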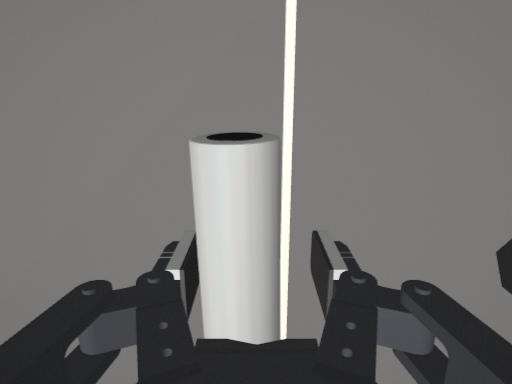

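>>> {"op": "move_arm", "data": {"rows": [0, 4, 0, 0, 0.6, 0, 8, 0, 0, 0.6, 0, 11, 0, 0, 0.57, 0, 13, 0, 0, 0.54, 0, 14, 0, 0, 0.52, 0, 14, 0, 0, 0.5, 0, 14, 0, 0, 0.48, 0, 14, 0, 0, 0.46]}}

```text
clock: 8.8
tool_pos: [0.6474, 0.0307, 0.0353]
eef_rot: [[0.0, -0.134, 0.991], [-0.0, 0.991, 0.134], [-1.0, -0.0, -0.0]]
contact_force: [-0.5, 0.7, 0.3]
grip_width: 0.0391
```

Run:
```python
from h import *
wl((.648,.031,.14),.11,'w6')
togo([0.6475,0.031,0.036],np.radians(97.75))
```

```text
line [0.5654 0.0197] 7.6 0.0012 1250 off at l0 dir -0.1
0.55 [228.6, 255.6] 17460
clock 8.9 pos [0.6474 0.0308 0.0353] shift [-0.7  0.2  0.1] turn -0.08 F [-0.5 -0.5  0.2] w 0.0394
```

View pics/w6.png

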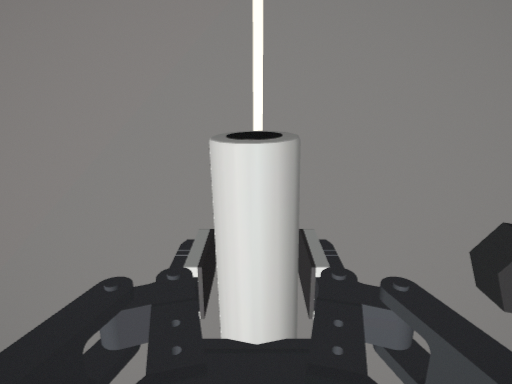

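>>> {"op": "move_arm", "data": {"rows": [0, 0, 0, 0, 0.5, 0, 0, 0, 0, 0.55, 0, 0, 0, 0, 0.65, -10, 0, 0, 0, 0.75, -30, 0, 0, 0, 0.8, -60, 0, 0, 0, 1, -90, 0, 0, 0, 1, -110, 0, 0, 0, 1]}}

```text
clock: 9.9
tool_pos: [0.6483, 0.031, 0.1483]
eef_rot: [[0.003, -0.134, 0.991], [0.0, 0.991, 0.134], [-1.0, 0.0, 0.003]]
contact_force: [-0.0, 0.2, -0.3]
grip_width: 0.0854
```

Run:
```python
from h import *
g=(.6475,.031,.135)
report(['wrist','scene','side'],[('long_barrel',g,.11)],'r7',excl=[(g,.11)])
togo([0.6475,0.031,0.2],np.radians(97.75))
```

```text
wrist line [0.5166 0.0132] [0.7348 0.0433] 7.86 0.0013 677
wrist long_barrel [0.6466 0.0304 0.1558] res 0.029 off -0.7 mm ang 1.07 along 71.5
scene line [ 4.183e-01 -1.000e-04] [0.735  0.0429] 7.73 0.002 110
scene long_barrel [0.6457 0.0303 0.1729] res 0.088 off -0.4 mm ang 2.18 along 70.6
side line [0.4209 0.0005] [0.5817 0.0225] 7.77 0.0012 48
side long_barrel [0.6465 0.0289 0.1665] res 0.109 off -2.4 mm ang 1.77 along 71.2
clock 10.2 pos [0.6466 0.0311 0.1441] shift [-105.9   -2.2   -0.5] turn -0.0 F [ 0.2  0.2 -0.3] w 0.0854
clock 10.2 pos [0.6466 0.0311 0.1441] shift [-55.9  -0.2   0.8] turn -0.05 F [ 0.2  0.2 -0.3] w 0.0854
```

View pics/wrist_r7.png

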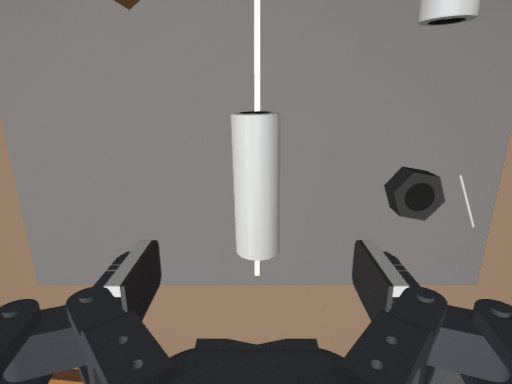

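Run:
```python
from h import *
togo([0.4732,0.1323,0.115],np.radians(97.75))
```

```text
clock 10.2 pos [0.6466 0.0311 0.1441] shift [  29.4  123.5 -158.2] turn -0.05 F [ 0.2  0.2 -0.3] w 0.0854
```

>>> {"op": "move_arm", "data": {"rows": [0, 12, -16, 0, 1, 0, 34, -44, 0, 1, 0, 60, -76, 0, 1, 0, 86, -110, 0, 1, 0, 108, -138, 0, 1, 5, 120, -154, 0, 1, 20, 123, -158, 0, 1, 30, 123, -158, 0, 1]}}

```text
clock: 11.2
tool_pos: [0.4745, 0.1312, 0.1139]
eef_rot: [[-0.001, -0.133, 0.991], [-0.001, 0.991, 0.133], [-1.0, -0.001, -0.001]]
contact_force: [-0.4, 0.7, -0.8]
grip_width: 0.0856
```

Run:
```python
from h import *
g=(.473,.132,.185)
report(['wrist','scene','side'],[('short_barrel',g,.086)],'r8',excl=[((.6475,.031,.14),.11),(g,.086)])
togo([0.4732,0.1323,0.036],np.radians(97.75))
```

```text
wrist line [ 0.4186 -0.0006] [0.5745 0.0222] 8.34 0.0024 1262
wrist short_barrel [0.4739 0.1336 0.168 ] res 0.048 off 124.8 mm ang 1.29 along -84.4
scene line [0.4259 0.0009] [0.735  0.0429] 7.73 0.0021 107
scene short_barrel [0.4754 0.1334 0.188 ] res 0.059 off 124.6 mm ang 3.04 along -84.3
side line [4.209e-01 2.000e-04] [0.5818 0.0223] 7.81 0.0012 44
side short_barrel [0.4716 0.1303 0.2175] res 0.2 off 122.0 mm ang 4.65 along -88.3
clock 11.5 pos [0.4751 0.1313 0.1154] shift [-134.6   -0.5   -3.6] turn -0.07 F [0.2 0.5 0.8] w 0.0854
clock 11.5 pos [0.4751 0.1313 0.1154] shift [79.4  1.2 -1.8] turn -0.12 F [0.2 0.5 0.8] w 0.0854
```

View pics/wrist_r8.png

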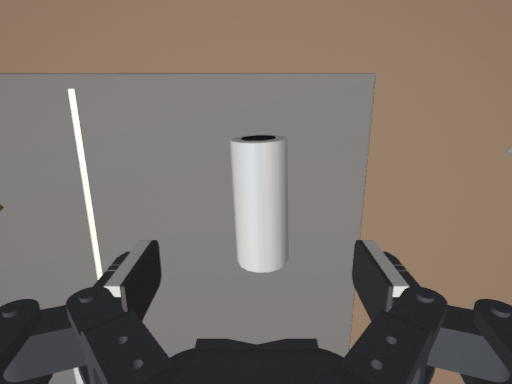

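>>> {"op": "move_arm", "data": {"rows": [15, 1, -2, 0, 1, 32, 1, -2, 0, 1, 48, 1, -2, 0, 1, 62, 1, -2, 0, 1, 72, 1, -2, 0, 1, 79, 1, -2, 0, 1, 79, 1, -2, 0, 0.7, 79, 1, -2, 0, 0.6]}}

```text
clock: 12.5
tool_pos: [0.4725, 0.1326, 0.0366]
eef_rot: [[0.001, -0.134, 0.991], [0.0, 0.991, 0.134], [-1.0, 0.0, 0.001]]
contact_force: [-0.0, 0.2, -0.3]
grip_width: 0.0521
```

>>> {"op": "move_arm", "data": {"rows": [0, -2, 0, 0, 0.6, 0, -5, 0, 0, 0.6, 0, -9, 0, 0, 0.6, 0, -13, 0, 0, 0.6, 0, -17, 0, 0, 0.6, 0, -22, 0, 0, 0.6, 0, -27, 0, 0, 0.6, 0, -32, 0, 0, 0.6]}}

```text
clock: 13.5
tool_pos: [0.4765, 0.1004, 0.0363]
eef_rot: [[-0.0, -0.134, 0.991], [-0.0, 0.991, 0.134], [-1.0, -0.0, -0.0]]
contact_force: [-0.7, 1.0, -0.9]
grip_width: 0.0511
```

Run:
```python
from h import *
d=np.array([np.cos(np.radians(7.75)),np.sin(np.radians(7.75))]); P=np.array([.5766,.0213])-.085*d; print(P)
wl((.48,.1,.15),.086,'w9')
togo([*P,0.036],np.radians(97.75))
```

```text
[0.4923764  0.00983767]
line [0.4615 0.0059] 7.81 0.0013 1789 off at l0 dir 0.3
0.73 [251.3, 274.6] 14114
clock 13.6 pos [0.4766 0.0999 0.0363] shift [  0.3 -91.4   3.7] turn -0.12 F [ 0.   0.5 -0. ] w 0.0512
```

View pics/w9.png

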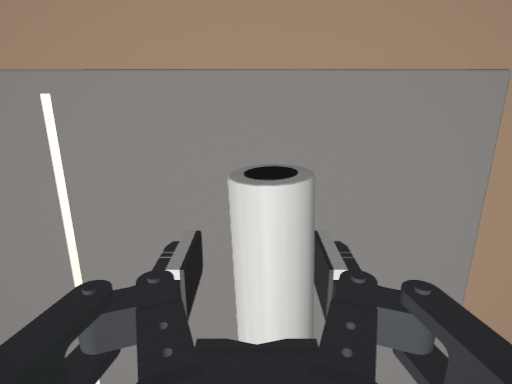

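Rolling well against the rear pad (barrel at about (272,255), line at left from (46,97)). Continue.

>>> {"op": "move_arm", "data": {"rows": [0, -5, 0, 0, 0.6, 0, -10, 0, 0, 0.6, 0, -15, 0, 0, 0.6, 0, -20, 0, 0, 0.6, 0, -25, 0, 0, 0.6, 0, -30, 0, 0, 0.6, 0, -35, 0, 0, 0.6, 0, -40, 0, 0, 0.6]}}

```text
clock: 14.6
tool_pos: [0.4819, 0.0608, 0.0363]
eef_rot: [[0.0, -0.134, 0.991], [0.0, 0.991, 0.134], [-1.0, 0.0, 0.0]]
contact_force: [0.2, 0.6, 0.3]
grip_width: 0.0514
```

>>> {"op": "move_arm", "data": {"rows": [0, -5, 0, 0, 0.6, 0, -10, 0, 0, 0.6, 0, -15, 0, 0, 0.6, 0, -20, 0, 0, 0.6, 0, -25, 0, 0, 0.6, 0, -30, 0, 0, 0.6, 0, -34, 0, 0, 0.6, 0, -38, 0, 0, 0.6]}}

```text
clock: 15.6
tool_pos: [0.487, 0.0233, 0.0363]
eef_rot: [[-0.0, -0.134, 0.991], [0.0, 0.991, 0.134], [-1.0, 0.0, -0.0]]
contact_force: [-0.9, 1.2, 0.3]
grip_width: 0.0514
```

Run:
```python
from h import *
P=[.4924,.0098]
wl((.49,.03,.15),.086,'w10')
togo([*P,0.036],np.radians(97.75))
```

```text
line [0.4332 0.0018] 7.64 0.0013 680 off at l0 dir 0.1
0.68 [253.2, 274.7] 13757
clock 15.7 pos [0.487  0.0229 0.0363] shift [  0.3 -13.7   3.6] turn -0.1 F [ 0.7 -0.  -0.2] w 0.0514
```

View pics/w10.png

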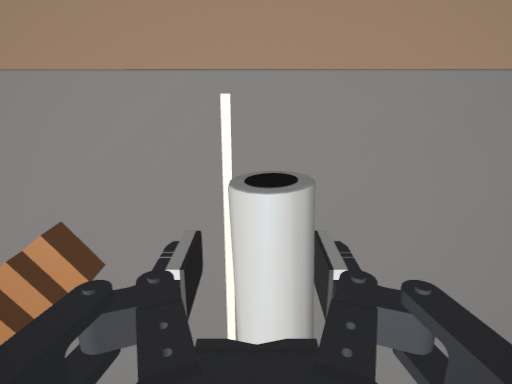

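>>> {"op": "move_arm", "data": {"rows": [0, -4, 0, 0, 0.6, 0, -8, 0, 0, 0.6, 0, -11, 0, 0, 0.57, 0, -13, 0, 0, 0.54, 0, -14, 0, 0, 0.52, 0, -14, 0, 0, 0.5, 0, -14, 0, 0, 0.48, 0, -14, 0, 0, 0.46]}}

```text
clock: 16.7
tool_pos: [0.4888, 0.0098, 0.0363]
eef_rot: [[-0.0, -0.134, 0.991], [0.0, 0.991, 0.134], [-1.0, 0.0, -0.0]]
contact_force: [-0.7, 0.6, 0.2]
grip_width: 0.0392
```

Run:
```python
from h import *
P=[.4924,.0098]
wl((.492,.01,.15),.086,'w11')
togo([*P,0.036],np.radians(97.75))
```

```text
line [0.4308 0.0015] 7.43 0.0013 620 off at l0 dir -0.0
0.8 [254.4, 257.3] 13659
clock 16.8 pos [0.4888 0.0098 0.0363] shift [ 0.3 -0.5  3.5] turn -0.05 F [ 0.7 -0.3  0.3] w 0.0392
```

View pics/w11.png

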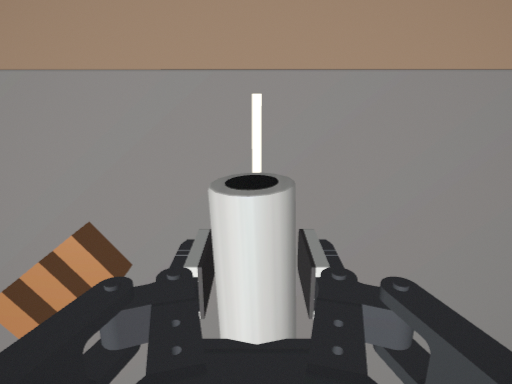

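>>> {"op": "move_arm", "data": {"rows": [0, 0, 0, 0, 0.5, 0, 0, 0, 0, 0.55, 0, 0, 0, 0, 0.65, -10, 0, 0, 0, 0.75, -30, 0, 0, 0, 0.8, -60, 0, 0, 0, 1, -90, 0, 0, 0, 1, -110, 0, 0, 0, 1]}}

```text
clock: 17.8
tool_pos: [0.4893, 0.0096, 0.1483]
eef_rot: [[0.002, -0.134, 0.991], [0.0, 0.991, 0.134], [-1.0, 0.0, 0.002]]
contact_force: [0.2, 0.2, 0.6]
grip_width: 0.0854
```

Run:
```python
from h import *
g=(.49,.01,.16); gl=(.6467,.0305,.155)
report(['wrist','scene','side'],[('short_barrel',g,.086),('long_barrel',gl,.11)],'r12',excl=[(gl,.11),(g,.086)])
togo([0.4904,0.0096,0.036],np.radians(97.75))
```

```text
wrist line [ 4.186e-01 -2.000e-04] [0.5858 0.0232] 7.98 0.0013 324
wrist short_barrel [0.4949 0.0103 0.1716] res 0.034 off -0.1 mm ang 1.86 along -81.6
wrist long_barrel [0.6473 0.0305 0.1464] res 0.88 off -1.3 mm ang 0.41 along 72.1
scene line [4.183e-01 1.000e-04] [0.735  0.0428] 7.68 0.002 44
scene short_barrel [0.4954 0.0095 0.1814] res 0.066 off -1.0 mm ang 2.71 along -81.2
scene long_barrel [0.6469 0.0308 0.1656] res 0.149 off -0.1 mm ang 1.80 along 71.8
side line [4.209e-01 2.000e-04] [0.5818 0.0223] 7.82 0.0012 15
side short_barrel [0.4927 0.0092 0.1978] res 0.08 off -0.9 mm ang 3.51 along -83.9
side long_barrel [0.645  0.0297 0.1469] res 0.069 off -1.3 mm ang 0.60 along 69.8
clock 18.25 pos [0.4883 0.0095 0.1455] shift [-104.7   -1.   157.9] turn -0.01 F [-0.2 -0.1  0. ] w 0.0852
clock 18.25 pos [0.4883 0.0095 0.1455] shift [109.5  -0.2   2.3] turn -0.06 F [-0.2 -0.1  0. ] w 0.0852
```

View pics/wrist_r12.png

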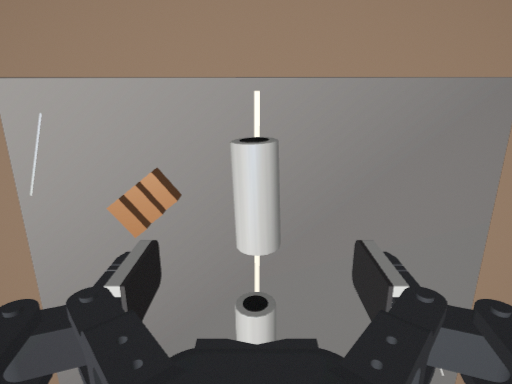

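>>> {"op": "move_arm", "data": {"rows": [20, 0, 6, 0, 1, 42, 0, 6, 0, 1, 62, 0, 6, 0, 1, 80, 0, 6, 0, 1, 94, 0, 6, 0, 1, 104, 0, 6, 0, 1, 109, 0, 6, 0, 0.8, 109, 0, 6, 0, 0.65]}}

```text
clock: 19.25
tool_pos: [0.4948, 0.0104, 0.0372]
eef_rot: [[-0.0, -0.134, 0.991], [0.0, 0.991, 0.134], [-1.0, 0.0, -0.0]]
contact_force: [0.1, -0.1, -0.3]
grip_width: 0.0555
```

>>> {"op": "move_arm", "data": {"rows": [0, 0, 0, 0, 0.56, 0, 0, 0, 0, 0.52, 0, 0, 0, 0, 0.49, 0, 0, 0, 0, 0.47, 0, 0, 0, 2, 0.455, 0, 0, 0, 4, 0.45, 0, 0, 0, 5, 0.45, 0, 0, 0, 6, 0.45]}}

```text
clock: 20.25
tool_pos: [0.4948, 0.0105, 0.0373]
eef_rot: [[0.0, -0.029, 1.0], [-0.0, 1.0, 0.029], [-1.0, -0.0, 0.0]]
contact_force: [0.2, 0.2, -0.3]
grip_width: 0.0384
```

Run:
```python
from h import *
wl((.494,.01,.15),.086,'w13')
togo([.494,.0102,0.036],np.radians(97.75))
```

```text
line [0.4324 0.0017] 7.82 0.0013 676 off at l0 dir 0.0
0.69 [250.0, 254.3] 14679
clock 20.35 pos [0.4948 0.0105 0.0373] shift [ 1.3 -0.3 -0.8] turn -6.09 F [ 0.4  0.  -0.3] w 0.0386
```

View pics/w13.png

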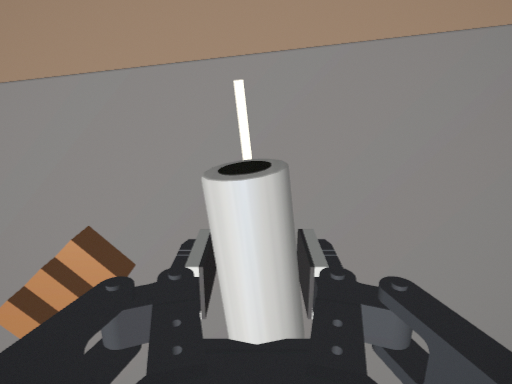

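```bash
cat >> h.py <<'E'
def wfit(fn,g,L,vmax=225,thr=150):
    s=snap('wrist',fn); im=s['img'].astype(int)
    nm='long_barrel' if L>.1 else 'short_barrel'
    os=[o for o in robot.outline_of(s,nm) if np.hypot(*(ray(s,o['point'][1],o['point'][0],.035)[:2]-np.array(g[:2])))<.05]
    if not os: print('none'); return
    m=os[0]['region'].astype(np.float32)[:vmax]
    x0=np.array(g,float)
    cost=lambda p: np.abs(hullmask(s,cylpts(*p,L))[:vmax]-m).sum()/m.sum()
    for it in range(2):
        sim=np.vstack([x0]+[x0+np.eye(3)[i]*[.004,.004,.04][i] for i in range(3)])
        r=minimize(cost,x0,method='Nelder-Mead',options=dict(initial_simplex=sim,xatol=1e-5,fatol=1e-5,maxiter=200)); x0=r.x
    l0=np.array([.5766,.0213]);d=np.array([np.cos(np.radians(7.75)),np.sin(np.radians(7.75))]); o,a=rel(x0,l0,d)
    print('wfit',x0.round(4),round(r.fun,3),'off %.1f ang %.2f'%(o*1e3,a))
    e=x0[:2]-L/2*np.array([np.cos(x0[2]),np.sin(x0[2])]); print('end off %.2f'%(rel([*e,0],l0,d)[0]*1e3))
E
python3 - <<'E'
from h import *
wfit('w13b.png',(.494,.01,.16),.086)
E
```

```text
wfit [0.4957 0.0099 0.1363] 0.02 off -0.4 ang 0.06
end off -0.45
```

>>> {"op": "move_arm", "data": {"rows": [0, 0, 0, 0, 0.47, 0, 0, 0, 0, 0.52, 0, 0, 0, 0, 0.62, -10, 0, 0, 0, 0.75, -30, 0, 0, -2, 0.8, -60, 0, 0, -4, 1, -90, 0, 0, -6, 1, -110, 0, 0, -6, 1]}}

```text
clock: 21.45
tool_pos: [0.4953, 0.0104, 0.1494]
eef_rot: [[0.002, -0.134, 0.991], [0.0, 0.991, 0.134], [-1.0, 0.0, 0.002]]
contact_force: [-0.0, -0.3, -0.6]
grip_width: 0.0855
```

Run:
```python
from h import *
wfit('w14.png',(.494,.01,.16),.086)
g=(.495,.01,.14); gl=(.6467,.0305,.155)
report(['wrist','scene','side'],[('short_barrel',g,.086),('long_barrel',gl,.11)],'r14',excl=[(gl,.11),(g,.086)])
togo([.6466,.0306,0.145],np.radians(97.75))
```

```text
wfit [0.4955 0.0104 0.1455] 0.027 off 0.2 ang 0.59
end off -0.26
wrist line [ 0.4187 -0.    ] [0.5861 0.0232] 7.89 0.0013 357
wrist short_barrel [0.4957 0.0107 0.1465] res 0.057 off 0.0 mm ang 0.50 along -80.7
wrist long_barrel [0.648  0.0303 0.1399] res 0.769 off -1.5 mm ang 0.12 along 72.9
scene line [ 4.183e-01 -2.000e-04] [0.735  0.0428] 7.74 0.002 44
scene short_barrel [0.4924 0.0104 0.1858] res 0.162 off 0.6 mm ang 2.90 along -84.0
scene long_barrel [0.6469 0.0308 0.1641] res 0.073 off -0.1 mm ang 1.66 along 71.8
side line [0.4209 0.0005] [0.5818 0.0221] 7.62 0.0012 14
side short_barrel [0.4927 0.0109 0.1701] res 0.195 off 0.8 mm ang 2.12 along -83.7
side long_barrel [0.6453 0.0296 0.164 ] res 0.082 off -1.0 mm ang 1.78 along 70.0
clock 22.0 pos [0.4944 0.0103 0.1467] shift [-103.5   -1.1  151.9] turn -0.01 F [-0.5 -0.1  0. ] w 0.0857
clock 22.0 pos [0.4944 0.0103 0.1467] shift [  1.5  -0.3 153.5] turn -0.06 F [-0.5 -0.1  0. ] w 0.0857
```

View pics/wrist_r14.png

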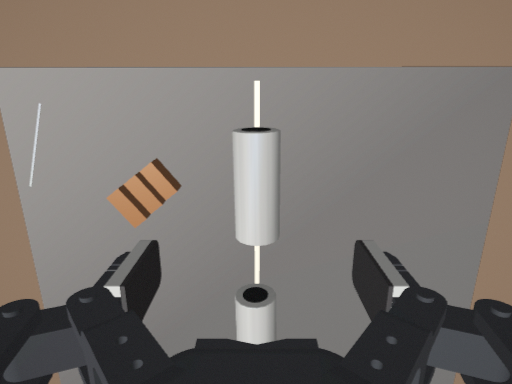

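>>> {"op": "move_arm", "data": {"rows": [0, 0, 15, 0, 1, 0, 0, 42, 0, 1, 0, 0, 74, 0, 1, 0, 0, 106, 0, 1, 0, 0, 132, 0, 1, 0, 0, 148, 0, 1, 0, 0, 153, 0, 1, 0, 0, 153, 0, 1]}}

```text
clock: 23.0
tool_pos: [0.6465, 0.0309, 0.1469]
eef_rot: [[-0.0, -0.134, 0.991], [-0.0, 0.991, 0.134], [-1.0, -0.0, -0.0]]
contact_force: [0.1, 0.3, -0.2]
grip_width: 0.0853
```

Run:
```python
from h import *
wfit('w15.png',(.6466,.0305,.15),.11,384)
wfit('w15b.png',(.6466,.0305,.15),.11,384)
togo([.6466,.0306,0.036],np.radians(97.75))
```

```text
wfit [0.6467 0.0304 0.1532] 0.05 off -0.4 ang 1.03
end off -1.43
wfit [0.6466 0.0305 0.1494] 0.039 off -0.3 ang 0.81
end off -1.12
clock 23.2 pos [0.6459 0.0308 0.1473] shift [111.3  -0.3   0.7] turn -0.07 F [ 0.4 -0.2  0.2] w 0.0852
```

>>> {"op": "move_arm", "data": {"rows": [-20, 0, 0, 0, 1, -50, 0, 0, 0, 1, -80, 0, 0, 0, 1, -100, 0, 0, 0, 1, -100, 0, 0, 0, 1, -100, 0, -40, 0, 1, -100, 0, -80, 0, 1, -100, 0, -80, 0, 1]}}

```text
clock: 24.2
tool_pos: [0.5642, 0.0195, 0.2467]
eef_rot: [[-0.003, -0.133, 0.991], [0.0, 0.991, 0.133], [-1.0, 0.001, -0.003]]
contact_force: [1.2, -0.1, 0.2]
grip_width: 0.0853
```

Run:
```python
from h import *
wfit('w16.png',(.6466,.0305,.15),.11,384)
g=(.495,.0105,.145); gl=(.6467,.0305,.15)
wfit('w17.png',g,.086,384)
report(['scene','side'],[('short_barrel',g,.086),('long_barrel',gl,.11)],'r16',excl=[(gl,.11),(g,.086)])
```

```text
wfit [0.6463 0.0308 0.1551] 0.039 off -0.0 ang 1.14
end off -1.12
wfit [0.4954 0.0107 0.1539] 0.047 off 0.4 ang 1.07
end off -0.36
scene line [ 4.183e-01 -2.000e-04] [0.735 0.043] 7.77 0.002 43
scene short_barrel [0.4942 0.01   0.1744] res 0.086 off -0.2 mm ang 2.22 along -82.3
scene long_barrel [0.6469 0.0301 0.1632] res 0.061 off -0.9 mm ang 1.58 along 71.7
side line [0.4209 0.0005] [0.5818 0.0221] 7.62 0.0012 14
side short_barrel [0.4945 0.0106 0.1443] res 0.116 off 0.2 mm ang 0.65 along -81.9
side long_barrel [0.6453 0.0312 0.1741] res 0.112 off 0.6 mm ang 2.36 along 70.3
clock 24.7 pos [0.5674 0.0203 0.2471] shift [-2.9  0.4 78.6] turn -0.01 F [-0.3  0.3 -0.1] w 0.0854
```

View pics/w16.png

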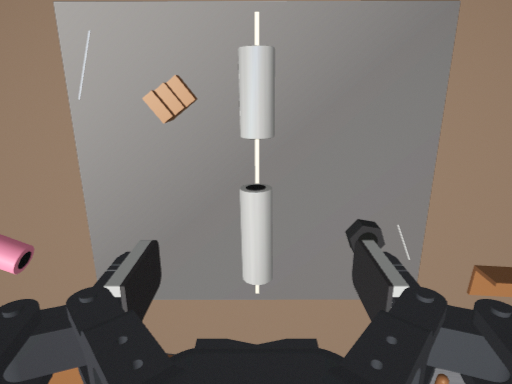

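View pics/scene_r16.png

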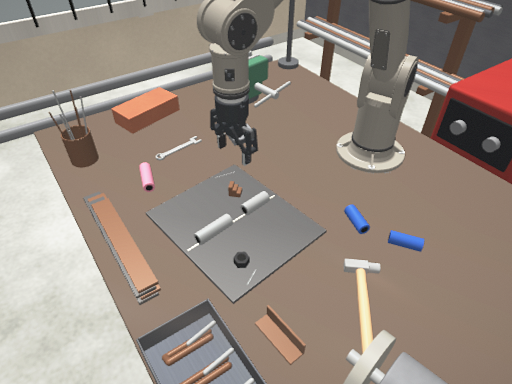

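Run:
```python
from h import *
print(robot.sign_off())
```

```text
the job is handed in; nothing more can be done
None
```

Both barrels now lie on the chalk line, one after the other. I handed the job in at about 25 s of the 72 s allowed.

**What I did:** I rolled the long barrel first (about 80 mm), then the short one (about 124 mm). Each was pushed at mid-height by one fingertip pad at about 40 mm/s or less, with the other pad held loosely ahead as a stop. Nothing was squeezed or lifted. After rolling, the short barrel was still about 2–2.5° off the line. I straightened it by turning the two pads a little about it, which slid it slightly in place rather than rolling it.

**Last checks** (offset is from the line, angle is relative to it):

| Barrel | Wrist camera offset | Wrist camera angle | Scene and side camera offset | Scene and side camera angle |
|---|---|---|---|---|
| Long | about 0 to -0.4 mm | about 1° | -0.9 to +0.6 mm | 1.6–2.4° |
| Short | about 0.2–0.4 mm | 0.6–1.1° | about ±0.2 mm | 0.65–2.2° |

- **Angles disagree:** the scene and side cameras gave larger angles than the wrist camera. Their fits were rougher, so I trusted the wrist camera. I left the long barrel at its roughly 1° rather than touch it again.
- **Other things:** in the final scene picture the nut, step block and bench items look to be where they were. I judged that by eye and did not measure it.
- **Forces:** the readings at the end of each move never went above about 2 N.

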